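# Index a disc by three clicks on a ratchet dividing stand and hold it

## Task

The wooden disc on the dividing stand is being marked out in eighths: take the lever by its upright wooden handle and bring it round anticlockwise (seen from above) by exactly three clicks of the pawl, then draw it back until the pawl stops it. Finish still gripping the handle and keeping a firm backward pull on it, so that the wheel has no play while the next line is struck. Do not touch the disc itself, and leave the pencil, the dividers and the gouge where they lie.

Things in the scene. Friction and masses are not known exactly. Their poses are not given: they have to be found in the camera images.
- stand: dividing stand fixed to the table: plywood board 220 x 200 x 15 mm (x -130 to +90, y +-100 mm) with an upright spindle that carries a ratchet wheel, the lever arm and a wooden disc. Origin: on the spindle axis at table height, z up. A straightedge on a post (bearing 150 deg from the stand's x, 108 mm from the axis, 96 mm high) overhangs the disc away from the lever
- handle (a point): middle of the lever's upright turned handle: round brown wood, 25 mm thick here, brass ferrule at its foot (43 mm up), top 112 mm above the table; the point lies on the handle's axis, 80 mm above the table, 150 mm from the spindle axis. The lever arm under it lies 35 to 43 mm above the table
- spindle_axis (a point): centre of the disc's upper face, on the spindle axis about which disc, wheel and lever turn together, 78 mm above the table
- spindle (a joint): turn of spindle, wheel, disc and lever, rad, anticlockwise from above; at 0 the lever points 22.5 deg clockwise of the stand's x. Starts 0.003 to 0.05, loose. The pawl clicks behind a tooth at 0.262, 0.524, 0.785, 1.047; turned back, it stops there. After a click 5 deg are free (0.5 N at the handle), then the push rises to 3 N, and the lever is tugged forward as the pawl drops. No stop at 3
- pawl (a joint): swing of the red spring pawl, which pivots on the board to the right of the wheel (seen from the robot), rad: 0 = dropped home between teeth, grows to about 0.15 as a tooth lifts it outwards
- pawl_tip: steel nose of the pawl, rests between the wheel's teeth; origin in the nose's rounded end (radius 3.5 mm), 75 mm from the spindle axis and 29 mm above the table
- ratchet_wheel: steel ratchet wheel with 24 saw teeth, 156 mm across, 24 to 34 mm above the table, under the disc; turns with the spindle; origin on the spindle axis at table height
- lever: steel arm 16 mm wide that runs out from the spindle under the disc, with the upright wooden handle at its end; origin on the spindle axis at table height, x along the arm to the handle (at x = 150 mm; at spindle 0 x lies 22.5 deg clockwise of the stand's x), z up
- disc: round wooden blank, 135 mm across and 29 mm thick, bolted on the spindle with a washer and nut, pencil lines on its face; origin at the centre of its underside, 49 mm above the table (top at 78 mm)
- pencil: green pencil lying on the table beside the board, 117 mm long, 7 mm thick; origin under its middle, y along it
- dividers: black steel spring dividers lying flat on the table on the other side of the board, 105 x 58 x 10 mm; origin under the middle, y along them
- gouge: carving gouge with pale wooden handle lying on the table to the robot's right, 188 mm long, 25 mm thick; origin under its middle, y along it

How it is judged:
On the way, in this order (a step that is already met when the one before it is completed fails the run):
1. the fingers turn the lever and the pawl has dropped behind the first tooth (value of joint spindle above 0.245 rad and contact force between the fingers and lever above 0.3 N), for 0.05 s.
2. the pawl has dropped behind the third tooth (value of joint spindle above 0.74 rad and value of joint pawl below 0.03 rad), for 0.05 s.
At the end, for the whole second after the job is handed in: Spindle back at the third click (0.735 to 0.805 rad; unloaded it stops at 0.785, a hard pull presses it a little lower), pawl home (under 0.02 rad), wheel pressed on the pawl's nose with over 5 N (about 3 N of backward pull at the handle), fingers gripping the lever (over 10 N) (value of joint spindle between 0.735 and 0.805 rad and value of joint pawl below 0.02 rad and contact force between pawl_tip and ratchet_wheel above 5 N and contact force between the fingers and lever above 10 N); the arm keeps its last pose, push and grip.
It fails at once if the lever is carried on to a fourth click (spindle beyond 1.03 rad) (value of joint spindle above 1.03 rad).
It fails at once if the robot touches the wooden disc (over 1 N) (contact force between any of the fingers, the arm and disc above 1 N).
It fails at once if the pencil is moved more than 15 mm (distance of pencil from where it was at the start of the episode above 0.015 m).
It fails at once if the dividers is moved more than 15 mm (distance of dividers from where it was at the start of the episode above 0.015 m).
It fails at once if the gouge is moved more than 15 mm (distance of gouge from where it was at the start of the episode above 0.015 m).
It also fails if it takes over 45 s, if anything falls off the work surface, if the arm or the gripper's body presses on something with over 40 N, if the wrist force passes 120 N, or if a joint passes its speed limit or range.

## Robot

A 6-joint arm with a two-finger parallel gripper is mounted at the origin on the work surface; the furniture and walls round the work are solid. World frame = base frame: x ahead of the robot, y to its left, z up, the work surface at z = 0. Lengths are in m, angles in rad, forces in N, time in s.
With the tool pointing down it reaches from about 0.35 to 0.975 m from the base axis. Payload 4.9 kg.
Tool frame: the origin (TCP) lies on the centre line of the jaws, within the pads' length; the fingertips stand ahead of it and the grasp point (between the pads) is the TCP (manip.tip_extent is the z of the fingertips in the tool frame, in m); z points along the fingers, y is the line along which they close (so a half turn about z gives the same grasp; the last joint's range is limited). The gripper opens to 85 mm and grips with 20 to 120 N. Pads are 22 mm wide; open, the fingers measure 114 mm over their backs; the gripper's body (76 mm by 85 mm) begins 54 mm behind the grasp point. The pads swing forward as they close: fully open they stand 13 mm farther back than shut.
Start: joints at [-1.41, 0.053, 1.613, -0, 1.476, -0.119], TCP at [0.173, -0.601, 0.211] pointing down, gripper open.
Joint ranges: [-3.01, 3.01], [-1.01, 2.22], [0.06, 2.58], [-1.02, 4.17], [0.09, 2.62], [-3.14, 3.14]. Speed limits (rad/s): [2.57, 2.57, 3.14, 3.14, 3.14, 3.14].

## Interface

Orientations are given as a unit quaternion [w, x, y, z].
In Python, from plant import manip gives the robot as it stands. The module is installed in compiled form; this text tells all that it offers.
- The arm moves only by the shell command python3 -m crank, which reads ROWS from standard input. ROWS is one flat JSON list of numbers that holds 1 to 5 rows one after another, with no inner brackets; each row has 7 numbers: the opening from 0.0 (shut) to 1.0 (fully open), then dx, dy, dz in shares of the most that a row can go, 1 being 62.5 mm, then a rotation vector rx, ry, rz in parts of the range, where 1.0 means 4 rad; each row shifts and turns the commanded pose from where the row before left it, along the tool's axes as they then stand; what a row does not reach is not made up. A row lasts 1/8 s, in which the tool goes at most 0.0625 m and 0.188 rad, less where a joint would pass 70% of its speed; a pose out of reach is approached as far as the arm can. The fingers move at their own pace and stop on an object; the grip force is fixed at half the most. Time passes only in rows, so rows that do not move let the fingers close. It prints the time, the measured TCP pose, the force, the opening and the grip force at its end. Shift and turn numbers lie between -1 and 1, and a call with a number outside is refused. Input that does not fit is refused with a message, and nothing moves.
- manip.state(): the state, without advancing time (a new reading comes with each control period).
- manip.grab_frame(name): name is "scene" or "top"; returns (picture, depth): 480x640x3 uint8, red, green, blue; 480x640 float32, m along the optical axis (not along the pixel's ray), 0 where there is no reading.
- manip.camera_params(name): a dict with "intrinsics" (3x3 intrinsics, pixels), "k1" (the pictures are not rectified: a ray, as slopes to the right and down, at radius r is drawn at 1 + k1 r^2 times it, then the intrinsics apply), "xyz" and "orientation" of the camera in the world. Camera axes: x right, y down, z forward; pixel columns grow to the right and rows downward; lengths in m; the calibration is good to about 2 mm. A picture is of the moment at which its call begins. camera_params takes no time and is no camera call.
- manip.job_done(): hands the job in; it is judged then, once.
Trained networks look in the newest picture that a camera, given by its name, has taken for a name from the list of things; names that differ only in an ending like _2 or _b are one class to them, and where a whole thing is asked for, a point or a joint stands for the part that bears it (a point fixed in the world has none). Each returns a list of dicts, best first, with "conf" (0 to 1); they miss things now and then, are a little off and sometimes report something else, mostly with a low value. They report only what shows in the picture. A call takes as long as a camera call.
- manip.look_for(camera, query): "extent" ([left, top, right, bottom] in pixels, round what is visible of it).
- manip.outline_of(camera, query): "region" (480x640 bool, what is visible of it) and "extent" ([left, top, right, bottom] in pixels, round what is visible of it).
- manip.mark_of(camera, query): "centre" ([row, column] in pixels: a listed point, or the origin of a listed thing).
The state is a dict: "time": time; "joint_pos": joint angles; "joint_vel": joint speeds; "joint_efforts": joint torques, N m; "tool_pos": TCP position; "tool_rot": TCP orientation; "contact_force": force on the tool from outside, world axes, zero at the start; "ft_torque": the same for the moment, N m; "gripper_width": opening from 0.0 (shut) to 1.0 (fully open); "grasp_force": force on a finger pad.
Only numpy, scipy, OpenCV 4.12 (cv2) and the standard library are available. Lean on these libraries where they do the work, as an engineer would, in place of code of your own. Each camera call takes 0.05 s, during which the arm holds its last target. There are 200 camera calls.

## Working session

There is one attempt and no reset: what is moved stays moved. The work goes in short steps, Python scripts to look and compute and a shell command to move; the robot and the scene stay as the last step left them, time stands still between calls to the robot, and variables do not carry over. Pictures are saved under pics/ and viewed, at most 10 in all, crops included, and the job is handed in when it is done.

```bash
mkdir -p pics
cat > h.py <<'E'
import numpy as np, cv2
from plant import manip
from scipy.spatial.transform import Rotation as R
def q2r(q): return R.from_quat([q[1],q[2],q[3],q[0]])
def ray(cam,row,col):
    p=manip.camera_params(cam);K=np.array(p["intrinsics"]);k=p["k1"]
    s=cv2.undistortPoints(np.array([[[col,row]]],float),K,np.array([k,0,0,0,0.]))[0,0]
    return np.array(p["xyz"]),q2r(p["orientation"]).apply([s[0],s[1],1.])
def at_z(cam,row,col,z):
    o,d=ray(cam,row,col);return o+d*(z-o[2])/d[2]
def proj(cam,P):
    p=manip.camera_params(cam);K=np.array(p["intrinsics"])
    c=q2r(p["orientation"]).inv().apply(np.array(P)-p["xyz"])
    s=c[:2]/c[2];s=s*(1+p["k1"]*(s@s));return (K@[s[0],s[1],1])[:2]
E
python3 - <<'E'
from h import *
for c in("scene","top"):
    im,d=manip.grab_frame(c);cv2.imwrite(f"pics/{c}0.png",im[:,:,::-1])
    print(c,manip.camera_params(c)["xyz"])
    for n,z in(("handle",.08),("spindle_axis",.078),("pencil",0),("dividers",0),("gouge",0),("pawl_tip",.029)):
        for m in manip.mark_of(c,n)[:2]:
            r,q=m["centre"];print(n,round(m["conf"],2),(int(r),int(q)),at_z(c,r,q,z).round(4))
s=manip.state();print(s)
E
```

```text
scene [-0.14003844 -0.69182734  1.21943746]
handle 0.77 (214, 378) [ 0.537  -0.0932  0.08  ]
pencil 0.53 (276, 377) [ 0.4548 -0.1859  0.    ]
top [ 0.30913925 -0.05503476  1.1680359 ]
handle 0.62 (188, 331) [ 0.5266 -0.0953  0.08  ]
handle 0.3 (256, 250) [0.3873 0.0787 0.08  ]
pencil 0.56 (226, 372) [ 0.4517 -0.1885  0.    ]
dividers 0.75 (255, 250) [0.3938 0.0897 0.    ]
gouge 0.56 (277, 439) [ 0.334  -0.3317  0.    ]
pawl_tip 0.47 (236, 348) [ 0.429  -0.1308  0.029 ]
{'time': 0.7, 'joint_pos': array([-1.40997914e+00,  5.26536012e-02,  1.61286341e+00, -1.21963658e-05,
        1.47601200e+00, -1.18995992e-01]), 'joint_vel': array([-9.17111195e-05, -3.28482268e-04,  5.03039315e-04,  2.86970234e-04,
        7.63262875e-04, -8.29475721e-04]), 'joint_efforts': array([ 3.01927912e-04, -3.93549120e+01, -3.70372796e+01, -5.97815301e-05,
        3.93501241e-04,  3.24041764e-06]), 'tool_pos': array([ 0.1726085 , -0.60068693,  0.21065425]), 'tool_rot': array([ 3.19406108e-05,  9.90228946e-01,  1.39451188e-01, -5.40416141e-06]), 'contact_force': array([ 0.07937654, -0.10975508,  0.14941357]), 'ft_torque': array([ 0.03210499,  0.01244141, -0.00887832]), 'grasp_force': 0.0, 'gripper_width': 0.9974884957571614}
```

View pics/scene0.png

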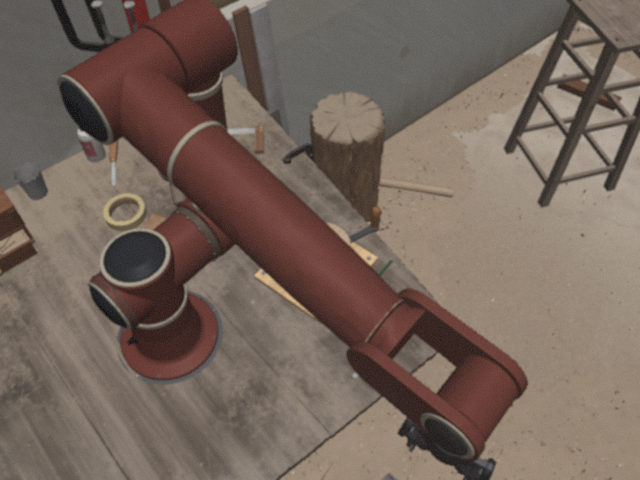

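View pics/top0.png

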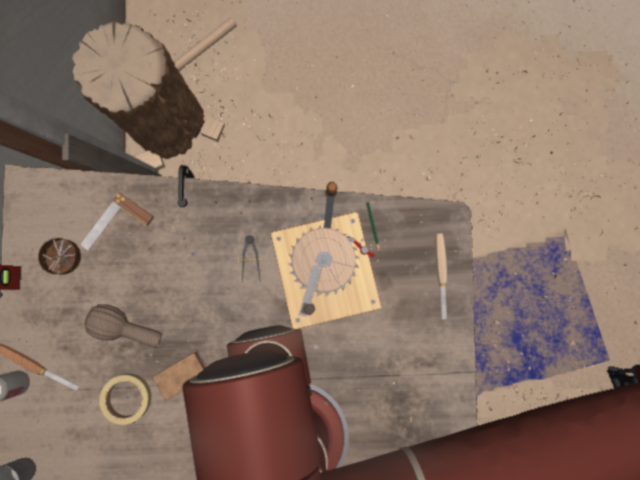

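The scene camera shows the handle mostly behind the arm. In the top view the handle is at about (row 188, col 331), the nut at (259, 324), the straightedge post at (308, 308), the pencil at col 372 and the red pawl at (247, 362). Next I'll get the axis and the stand's bearing.

Run:
```python
from h import *
im,d=manip.grab_frame("top")
o=manip.outline_of("top","handle")
if o: print("handle",o[0]["conf"],o[0]["extent"])
for n in("disc","ratchet_wheel","spindle_axis","lever"):
    m=manip.look_for("top",n); print(n,[(round(x["conf"],2),np.round(x["extent"])) for x in m[:2]])
    if n=="disc" and m:
        e=m[0]["extent"];print(at_z("top",(e[1]+e[3])/2,(e[0]+e[2])/2,.078))
H=at_z("top",187.5,332,.112);A=at_z("top",259,324,.085)
print("H",H,"A",A,np.linalg.norm((H-A)[:2]),np.arctan2(H[1]-A[1],H[0]-A[0]))
P=at_z("top",309,308,.1);print("post",P,np.linalg.norm((P-A)[:2]),np.arctan2(P[1]-A[1],P[0]-A[0]))
b=np.array([at_z("top",r,c,.015) for c,r in((273,234),(358,213),(381,307),(294,328))]);print(b)
cr=cv2.resize(im[170:340,255:400,::-1],None,fx=3.5,fy=3.5,interpolation=cv2.INTER_CUBIC);cv2.imwrite("pics/crop.png",cr)
```

```text
handle 0.83 [321.9, 180.3, 339.6, 227.9]
disc [(0.56, array([292., 227., 357., 292.])), (0.25, array([433., 235., 445., 318.]))]
[ 0.37603752 -0.07595503  0.078     ]
ratchet_wheel [(0.73, array([289., 241., 357., 294.]))]
spindle_axis []
lever [(0.64, array([322., 181., 336., 231.])), (0.35, array([435., 235., 447., 316.]))]
H [ 0.52141771 -0.09494583  0.112     ] A [ 0.37647897 -0.07449546  0.085     ] 0.14637436216679087 -0.14017135739761677
post [ 0.27496081 -0.0386512   0.1       ] 0.10766033710222417 2.8021746160626866
[[ 0.43976594  0.03594579  0.015     ]
 [ 0.48144007 -0.15478527  0.015     ]
 [ 0.27205621 -0.19731393  0.015     ]
 [ 0.23208653 -0.00568706  0.015     ]]
```

View pics/crop.png

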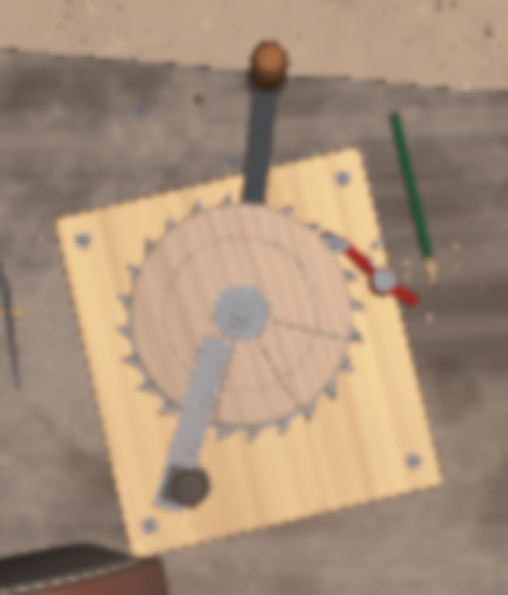

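Careful with the scale: shifts go in shares of 62.5 mm and turns go in shares of 4 rad. That gives: 0.047 m is 0.752, -0.038 m is -0.608.

```bash
python3 -c "from plant import manip;print(manip.tip_extent)"; echo '[1, 0.752, -0.608, 0, 0, 0, 0, 1, 0.752, -0.608, 0, 0, 0, 0, 1, 0.752, -0.608, 0, 0, 0, 0, 1, 0.752, -0.608, 0, 0, 0, 0, 1, 0.752, -0.608, 0, 0, 0, 0]' | python3 -m crank; echo '[1, 0.752, -0.608, 0, 0, 0, 0, 1, 0.752, -0.608, 0, 0, 0, 0, 1, 0.752, -0.608, 0, 0, 0, 0, 1, 0.752, -0.608, 0, 0, 0, 0, 1, 0, 0, 0, 0, 0, 0.025]' | python3 -m crank
```

```text
0.019
time: 1.62
tool_pos: [0.3469, -0.3516, 0.2109]
tool_rot: [0.0, 0.99, 0.139, 0.0]
contact_force: [-0.3, 0.8, 0.8]
gripper_width: 0.997
grasp_force: 0.0
time: 2.25
tool_pos: [0.4863, -0.1517, 0.2107]
tool_rot: [-0.0, 0.996, 0.092, 0.0]
contact_force: [-0.7, -0.3, 0.2]
gripper_width: 1.002
grasp_force: 0.0
```

Converted, -0.03 m is -0.48, 0.02 m is 0.32, 0.17 rad is 0.0425.

```bash
echo '[1, 0, 0, 0, 0, 0, 0.0425, 1, 0, 0, 0, 0, 0, 0.0413, 1, 0.24, -0.48, 0, 0, 0, 0, 1, 0.24, -0.48, 0, 0, 0, 0, 1, 0, 0, 0.32, 0, 0, 0]' | python3 -m crank
python3 - <<'E'
from h import *
im,d=manip.grab_frame("top");cv2.imwrite("pics/c1.png",cv2.resize(im[120:340,200:440,::-1],None,fx=2.5,fy=2.5))
for m in manip.mark_of("top","handle")[:2]:
    r,q=m["centre"];print(m["conf"],r,q,at_z("top",r,q,.08))
s=manip.state();print(s["tool_pos"],s["tool_rot"],s["joint_pos"])
E
```

```text
time: 2.88
tool_pos: [0.5255, -0.0997, 0.1922]
tool_rot: [0.0, 0.997, -0.076, 0.002]
contact_force: [-0.0, -0.5, 0.1]
gripper_width: 0.998
grasp_force: 0.0
0.68 189.2 332.1 [ 0.52419299 -0.09625002  0.08      ]
[ 0.5217362  -0.10001721  0.18727769] [-4.55489807e-04  9.97009431e-01 -7.72292851e-02 -2.76135117e-03] [-3.29253029e-01 -1.53560772e-01  1.85090327e+00 -4.98171021e-04
  1.44982562e+00  1.39621793e+00]
```

View pics/c1.png

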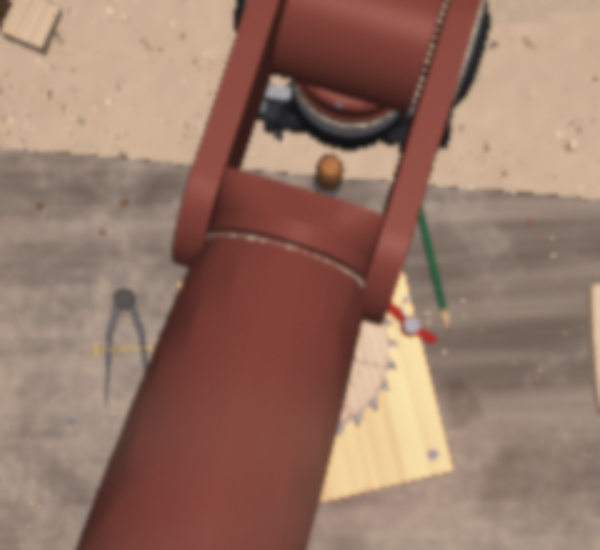

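The handle shows just ahead of the wrist, at about picture (330, 170) and (0.5245, -0.0965) in the world. The tool is within 4 mm of it, so I'll correct, go down and close.

Converted, 0.052 m is 0.832, -0.004 m is -0.064.

```bash
echo '[1, 0.032, -0.064, 0.8, 0, 0, 0, 1, 0, 0, 0.832, 0, 0, 0, 1, 0, 0, 0, 0, 0, 0, 0, 0, 0, 0, 0, 0, 0, 0, 0, 0, 0, 0, 0, 0]' | python3 -m crank;echo '[0, 0, 0, 0, 0, 0, 0, 0, 0, 0, 0, 0, 0, 0, 0, 0, 0, 0, 0, 0, 0, 0, 0, 0, 0, 0, 0, 0]' | python3 -m crank
```

```text
time: 3.6
tool_pos: [0.5281, -0.0978, 0.0918]
tool_rot: [0.001, 0.997, -0.078, 0.002]
contact_force: [-0.8, 0.3, 0.9]
gripper_width: 0.602
grasp_force: 0.0
time: 4.1
tool_pos: [0.5262, -0.0968, 0.0886]
tool_rot: [-0.0, 0.997, -0.077, -0.0]
contact_force: [0.3, 0.2, -0.7]
gripper_width: 0.002
grasp_force: 0.0
```

The fingers shut on nothing, so I'll look.

Run:
```python
from h import *
t,d=manip.grab_frame("top")
for m in manip.mark_of("top","handle")[:2]:
    r,q=m["centre"];print(m["conf"],r,q,at_z("top",r,q,.08))
s,ds=manip.grab_frame("scene")
for m in manip.mark_of("scene","handle")[:2]:
    r,q=m["centre"];print(m["conf"],r,q,at_z("scene",r,q,.08))
tp=manip.state()["tool_pos"];print(tp,proj("top",tp),proj("scene",tp))
a=cv2.resize(t[130:270,250:390],(400,400));b=cv2.resize(s[150:290,300:440],(400,400))
cv2.imwrite("pics/c2.png",np.hstack([a,b])[:,:,::-1])
```

```text
0.49 187.6 330.5 [ 0.52772836 -0.09297318  0.08      ]
0.56 219.5 375.4 [ 0.52124543 -0.10060903  0.08      ]
[ 0.52615062 -0.09683756  0.08849888] [332.47724107 187.48206928] [376.07124151 215.24891728]
```

View pics/c2.png

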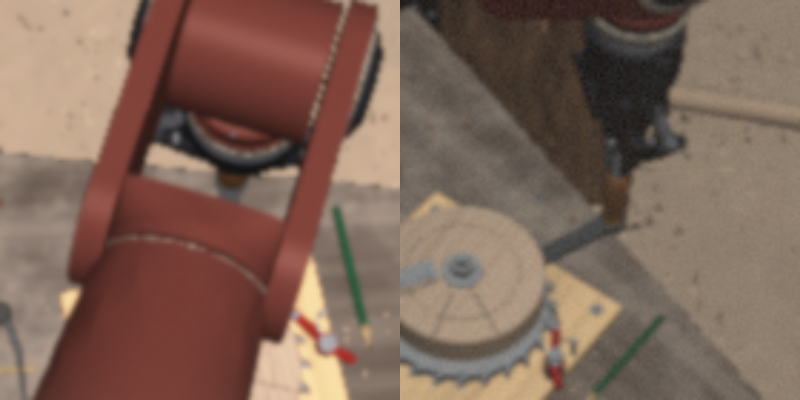

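Run:
```python
from h import *
s,ds=manip.grab_frame("scene")
for m in manip.mark_of("scene","handle")[:1]+manip.outline_of("scene","handle")[:1]: print(m["conf"],m.get("extent"))
def show(p): print(np.round(p,1))
tp=manip.state()["tool_pos"]
for z in(.043,.07,.08,.0885,.112,.143): show(proj("scene",[.5255,-.0965,z]))
im=s.copy()
cr=cv2.resize(im[150:250,335:435],(600,600),interpolation=cv2.INTER_CUBIC)
for z in(.043,.0695,.112,.143):
    p=(proj("scene",[.5255,-.0965,z])-[335,150])*6;cv2.circle(cr,tuple(int(v) for v in p),3,(0,255,0),-1)
cv2.imwrite("pics/c3.png",cr[:,:,::-1])
# 3D points of cloud at gripper pixels
for r in range(186,238,4):
    out=[]
    for c in range(360,402,5):
        o,d=ray("scene",r,c);P=o+d*ds[r,c];out.append("%4d,%4d,%4d"%tuple(P*1000))
    print(r,out)
```

```text
0.71 None
0.78 [350.4, 210.1, 384.3, 242.5]
[374.5 226.9]
[375.2 220.1]
[375.5 217.5]
[375.8 215.3]
[376.5 209.1]
[377.4 200.5]
186 [' 938, 367,-526', ' 966, 368,-548', ' 512, -81, 190', ' 506,-101, 212', ' 510,-113, 219', ' 511,-125, 229', ' 517,-134, 233', '1206, 421,-775', '1217, 402,-767']
190 [' 943, 371,-556', ' 965, 366,-569', ' 511, -83, 178', ' 509,-100, 195', ' 513,-111, 201', ' 511,-127, 218', ' 519,-134, 219', '1193, 407,-779', '1211, 395,-782']
194 [' 943, 370,-579', ' 966, 365,-592', ' 994, 365,-614', ' 508,-102, 184', ' 513,-112, 189', ' 512,-127, 204', ' 516,-138, 211', '1176, 390,-777', '1195, 378,-780']
198 [' 942, 367,-600', ' 962, 360,-609', ' 994, 362,-636', ' 515, -97, 161', ' 518,-109, 169', ' 529,-114, 166', ' 513,-142, 203', ' 522,-148, 202', '1185, 367,-789']
202 [' 945, 368,-628', ' 965, 360,-636', ' 994, 360,-659', ' 517, -96, 144', ' 517,-111, 157', ' 508,-133, 185', ' 505,-150, 203', ' 518,-153, 196', '1169, 351,-789']
206 [' 948, 369,-656', ' 968, 361,-664', '1004, 368,-700', ' 515,-100, 135', ' 523,-108, 136', ' 508,-135, 173', '1117, 359,-782', '1137,
[... 498 characters left out ...]
96, 306,-795', '1106, 287,-784']
222 [' 531, -40,   1', ' 541, -48,   1', ' 981, 338,-757', ' 520,-100,  70', '1025, 323,-778', '1047, 315,-790', '1061, 300,-786', '1074, 285,-782', '1096, 276,-793']
226 [' 524, -48,  -1', ' 533, -57,   0', ' 520, -85,  39', ' 520,-101,  56', '1007, 305,-772', '1027, 295,-780', '1054, 291,-799', '1065, 274,-791', '1084, 263,-796']
230 [' 516, -57,  -1', ' 500, -89,  44', ' 510, -96,  43', ' 521,-102,  40', ' 994, 291,-774', '1011, 279,-777', '1026, 265,-776', '1054, 262,-796', '1069, 248,-796']
234 [' 481, -92,  49', ' 492, -98,  44', ' 527, -82,  -2', ' 536, -91,   0', ' 980, 276,-774', '1005, 271,-790', '1017, 255,-785', '1026, 237,-773', '1053, 232,-793']
```

View pics/c3.png

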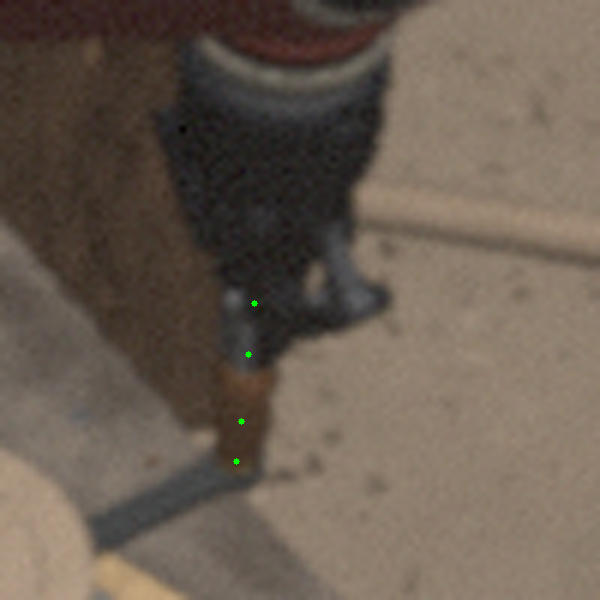

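Against the marks for z = 0.043, 0.07, 0.112 and 0.143, the shut fingertips end at about picture (245, 365), on the handle's top at z ≈ 0.113. The reported TCP should put them at 0.07, so the tool really stands about 45 mm higher than it reads. xy agrees. I'll open and go down in small steps, watching the force.

Converted, 0.015 m is 0.24.

```bash
echo '[1, 0, 0, 0, 0, 0, 0, 1, 0, 0, 0, 0, 0, 0, 1, 0, 0, 0, 0, 0, 0, 1, 0, 0, 0, 0, 0, 0, 1, 0, 0, 0, 0, 0, 0]' | python3 -m crank; echo '[1, 0, 0, 0.24, 0, 0, 0, 1, 0, 0, 0, 0, 0, 0]' | python3 -m crank
python3 - <<'E'
from h import *
s,ds=manip.grab_frame("scene")
st=manip.state();print(st["tool_pos"],st["gripper_width"],st["contact_force"],st["joint_pos"])
cr=cv2.resize(s[150:250,335:435],(600,600),interpolation=cv2.INTER_CUBIC)
cv2.imwrite("pics/c4.png",cr[:,:,::-1])
E
```

```text
time: 5.08
tool_pos: [0.5262, -0.0969, 0.0886]
tool_rot: [-0.0, 0.997, -0.078, 0.0]
contact_force: [-0.0, 1.0, -0.3]
gripper_width: 1.0
grasp_force: 0.0
time: 5.32
tool_pos: [0.5246, -0.0963, 0.0713]
tool_rot: [-0.0, 0.997, -0.078, -0.002]
contact_force: [0.3, -0.4, 0.6]
gripper_width: 1.006
grasp_force: 0.0
[ 0.52519666 -0.09653457  0.07212007] 0.998751554170268 [-0.32618134 -0.45722192 -0.58204644] [-3.21200333e-01 -3.37881449e-02  1.94131385e+00  3.55306933e-05
  1.23676886e+00  1.40481192e+00]
```

View pics/c4.png

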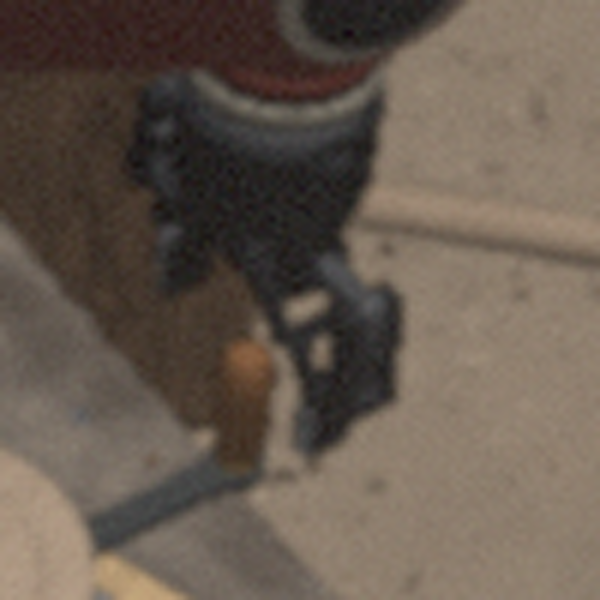

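The open fingers straddle the handle, with tips at (180, 285) and (310, 440). Their midpoint falls on the handle's top at (247, 360), so xy is right and it's only the height that's off. I'll go down 35 mm more and close.

Converted, 0.018 m is 0.288, 0.017 m is 0.272.

```bash
echo '[1, 0, 0, 0.272, 0, 0, 0, 1, 0, 0, 0.288, 0, 0, 0, 1, 0, 0, 0, 0, 0, 0, 0, 0, 0, 0, 0, 0, 0, 0, 0, 0, 0, 0, 0, 0]' | python3 -m crank;echo '[0, 0, 0, 0, 0, 0, 0, 0, 0, 0, 0, 0, 0, 0, 0, 0, 0, 0, 0, 0, 0]' | python3 -m crank
python3 - <<'E'
from h import *
s,ds=manip.grab_frame("scene")
st=manip.state();print(st["tool_pos"],st["gripper_width"],st["grasp_force"],st["contact_force"])
cr=cv2.resize(s[150:250,335:435],(600,600),interpolation=cv2.INTER_CUBIC)
cv2.imwrite("pics/c5.png",cr[:,:,::-1])
E
```

```text
time: 6.0
tool_pos: [0.5268, -0.0971, 0.0393]
tool_rot: [0.0, 0.997, -0.078, 0.001]
contact_force: [0.6, 0.1, 0.7]
gripper_width: 0.598
grasp_force: 0.0
time: 6.38
tool_pos: [0.5267, -0.097, 0.0394]
tool_rot: [0.0, 0.997, -0.078, 0.001]
contact_force: [-1.5, 0.6, 4.7]
gripper_width: 0.278
grasp_force: 58.6
[ 0.52673874 -0.09705252  0.03945676] 0.2764725584853591 58.65224540233612 [-1.28574896 -0.54109994  4.35121935]
```

View pics/c5.png

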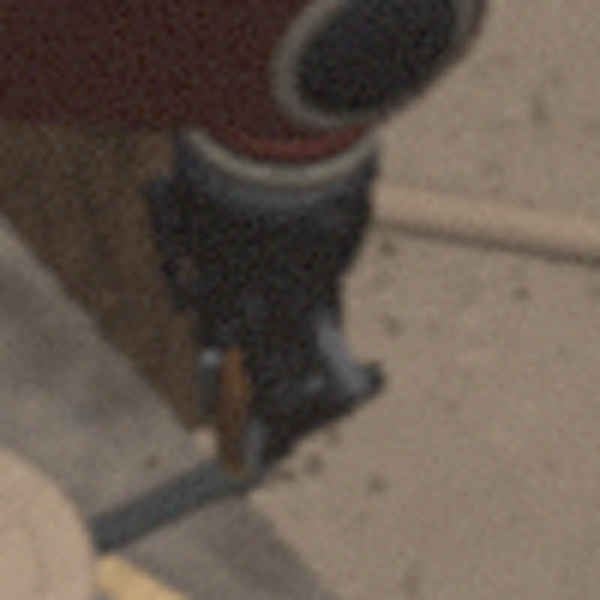

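A real grip at last: the handle is between the pads at picture (235, 410), width 0.28, force 58 N. Now I'll swing it about the spindle.

Converted, -0.0105 m is -0.168, -0.0004 m is -0.0064, -0.07 rad is -0.0175.

```bash
echo '[0, -0.0064, -0.168, 0, 0, 0, -0.0175, 0, -0.0064, -0.168, 0, 0, 0, -0.0175, 0, -0.0064, -0.168, 0, 0, 0, -0.0175, 0, -0.0064, -0.168, 0, 0, 0, -0.0175]' | python3 -m crank; echo '[0, -0.0064, -0.168, 0, 0, 0, -0.0175]' | python3 -m crank
```

```text
time: 6.92
tool_pos: [0.5274, -0.0549, 0.0394]
tool_rot: [0.0, 0.998, 0.063, 0.001]
contact_force: [-1.8, -0.2, 4.8]
gripper_width: 0.276
grasp_force: 59.1
time: 7.05
tool_pos: [0.5258, -0.0449, 0.0394]
tool_rot: [0.001, 0.995, 0.098, 0.001]
contact_force: [-0.7, -3.3, 4.9]
gripper_width: 0.279
grasp_force: 59.0
```

Converted, -0.0105 m is -0.168, -0.0004 m is -0.0064, -0.07 rad is -0.0175.

```bash
echo '[0, -0.0064, -0.168, 0, 0, 0, -0.0175, 0, -0.0064, -0.168, 0, 0, 0, -0.0175, 0, -0.0064, -0.168, 0, 0, 0, -0.0175, 0, -0.0064, -0.168, 0, 0, 0, -0.0175]' | python3 -m crank; echo '[0, -0.0064, -0.168, 0, 0, 0, -0.0175]' | python3 -m crank; echo '[0, -0.0048, -0.12, 0, 0, 0, -0.0125]' | python3 -m crank; echo '[0, -0.0048, -0.12, 0, 0, 0, -0.0125]' | python3 -m crank; echo '[0, -0.0048, -0.072, 0, 0, 0, -0.0075]' | python3 -m crank; echo '[0, 0, 0, 0, 0, 0, 0]' | python3 -m crank
```

```text
time: 7.55
tool_pos: [0.5122, -0.0053, 0.0395]
tool_rot: [0.001, 0.972, 0.236, 0.001]
contact_force: [1.4, -3.0, 2.5]
gripper_width: 0.276
grasp_force: 59.0
time: 7.68
tool_pos: [0.507, 0.004, 0.0394]
tool_rot: [0.001, 0.963, 0.27, 0.001]
contact_force: [0.3, -0.7, 2.8]
gripper_width: 0.275
grasp_force: 59.0
time: 7.8
tool_pos: [0.5027, 0.0109, 0.0394]
tool_rot: [-0.0, 0.956, 0.294, 0.001]
contact_force: [0.3, 0.8, 3.9]
gripper_width: 0.278
grasp_force: 59.1
time: 7.92
tool_pos: [0.4984, 0.017, 0.0394]
tool_rot: [-0.0, 0.948, 0.317, 0.001]
contact_force: [1.3, 0.9, 4.0]
gripper_width: 0.279
grasp_force: 59.1
time: 8.05
tool_pos: [0.4956, 0.0205, 0.0395]
tool_rot: [-0.0, 0.943, 0.331, 0.002]
contact_force: [3.5, 3.1, 3.4]
gripper_width: 0.276
grasp_force: 59.1
time: 8.18
tool_pos: [0.4956, 0.0205, 0.0394]
tool_rot: [-0.0, 0.944, 0.331, 0.002]
contact_force: [3.1, 4.4, 3.8]
gripper_width: 0.277
grasp_force: 59.2
```

Converted, 0.0045 m is 0.072, 0.0005 m is 0.008, 0.03 rad is 0.0075.

```bash
for i in 1 2; do echo '[0, 0.008, 0.072, 0, 0, 0, 0.0075]' | python3 -m crank; done;  echo '[0, 0, 0.024, 0, 0, 0, 0.0025]' | python3 -m crank; echo '[0, 0, 0.024, 0, 0, 0, 0.0025]' | python3 -m crank;  echo '[0, 0, 0, 0, 0, 0, 0]' | python3 -m crank
```

```text
time: 8.3
tool_pos: [0.4984, 0.0167, 0.0394]
tool_rot: [0.0, 0.949, 0.316, 0.001]
contact_force: [0.7, 1.3, 6.1]
gripper_width: 0.276
grasp_force: 59.3
time: 8.43
tool_pos: [0.5012, 0.0129, 0.0394]
tool_rot: [0.0, 0.953, 0.302, -0.0]
contact_force: [-1.8, 0.7, 7.7]
gripper_width: 0.272
grasp_force: 59.5
time: 8.55
tool_pos: [0.5022, 0.0115, 0.0394]
tool_rot: [0.0, 0.955, 0.297, 0.0]
contact_force: [-0.6, 1.1, 6.4]
gripper_width: 0.277
grasp_force: 59.5
time: 8.68
tool_pos: [0.5026, 0.0108, 0.0394]
tool_rot: [-0.0, 0.956, 0.292, -0.0]
contact_force: [-3.5, 5.0, 9.6]
gripper_width: 0.277
grasp_force: 59.7
time: 8.8
tool_pos: [0.5026, 0.0109, 0.0394]
tool_rot: [-0.0, 0.956, 0.293, -0.0]
contact_force: [-0.6, 3.3, 8.7]
gripper_width: 0.276
grasp_force: 59.7
```

Stopped at about 0.74 rad of travel, so the start was about 0.045 and this is the third click. Now I'll pull firmly.

Converted, 0.0015 m is 0.024.

```bash
echo '[0, 0, 0.024, 0, 0, 0, 0, 0, 0, 0, 0, 0, 0, 0]' | python3 -m crank; echo '[0, 0, 0.024, 0, 0, 0, 0, 0, 0, 0, 0, 0, 0, 0]' | python3 -m crank;  echo '[0, 0, 0, 0, 0, 0, 0, 0, 0, 0, 0, 0, 0, 0]' | python3 -m crank
```

```text
time: 9.05
tool_pos: [0.5028, 0.0106, 0.0394]
tool_rot: [-0.001, 0.956, 0.293, -0.001]
contact_force: [-4.6, 6.9, 11.0]
gripper_width: 0.272
grasp_force: 60.0
time: 9.3
tool_pos: [0.503, 0.0102, 0.0394]
tool_rot: [-0.003, 0.956, 0.292, -0.001]
contact_force: [-7.2, 11.4, 13.8]
gripper_width: 0.277
grasp_force: 60.5
time: 9.55
tool_pos: [0.503, 0.0103, 0.0394]
tool_rot: [-0.003, 0.956, 0.292, -0.001]
contact_force: [-7.9, 10.2, 12.9]
gripper_width: 0.279
grasp_force: 60.4
```

The backward pull is about 13 N and steady against a hard stop, with a 60 N grip, so I'm handing it in.

```bash
python3 -c "from plant import manip;print(manip.job_done())"
```

```text
the job is handed in; nothing more can be done
None
```

I handed the job in with the lever at the third click, held against the pawl by a steady backward pull of about 13 N and a 60 N grip; no verdict came back. The first grasp closed just above the handle because the reported tool height was about 45 mm too low, which I corrected from the camera picture.

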